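# Stage two cells and crack the dry box open

### The job

Drop both loose battery cells from the green mat into the green tote, ready for storage. Then take the yellow bar handle of the dry box, break its lid free of the tight snap seal and keep it just ajar so the box can vent, its front edge about 2 cm up; never let it swing wide open (5 cm or more). Finish while still gripping the handle and holding the lid steady like that, and leave all the other things where they are.

Things in the scene. Friction and masses are not known exactly. Their poses are not given: they have to be found in the camera images.
- cell_a: one of the two loose silver battery cells lying flat on the green mat in front of the totes: 30 mm (its x) x 20 mm (its y) x 14 mm high, 30 g, small pale label on top; origin at the centre of its underside, z up
- cell_b: the other loose silver battery cell on the mat, identical to cell_a
- green_tote: small loose open-topped green plastic tote, 110 x 110 mm outside (118 mm over the rim lip), 50 mm high, walls and floor 4 mm, 400 g; origin at the centre of its underside, z up, mouth at z = 50 mm, walls along its x and y
- red_tote: a red tote of the same shape and size, for rejects; bystander, origin at the centre of its underside. It and the green tote may have changed places. One rejected cell, which looks like the loose cells, lies in it and stays there
- reject_cell: rejected silver cell lying in the red tote, same size as the loose cells; bystander, leave it there
- drybox: white dry box with a blue-framed clear lid, fixed to the bench: 180 mm deep (its x) x 200 mm wide (its y), 90 mm high without the lid; origin at the centre of its underside, z up; its front (-x side) faces the robot, the lid's hinge runs along its y on the far (+x) top edge
- lid (a joint): angle of the lid (10 mm thick, about 0.75 kg), rad: 0 shut, growing as the front edge (180 mm from the hinge) rises; 20 mm up is 0.11; stop at 0.7. A tight spring-loaded snap seal holds it shut: about 14 to 20 N straight up at the bar breaks it free; the pull peaks near shut and is gone above 0.05 rad, where 3 to 10 N still hold it up. Let go, it drops shut
- lid_handle (a point): middle of the yellow bar handle on the lid: round bar, 12 mm diameter, 102 mm long along the box's y, on two 10 mm posts at 45 mm either side of the middle; the bar's axis is 34 mm above the lid's upper face, 134 mm above the table when shut, 155 mm in front of and 44 mm above the hinge axis; moves with the lid
- lid_hinge (a point): middle of the lid's hinge axis, on the far top edge of the dry box at 90 mm height; fixed to the box
- mouse: black computer mouse on the mat, 100 x 58 x 32 mm; bystander, origin at the centre of its underside
- tape_roll: roll of yellow tape lying flat, 72 mm outer diameter, 19 mm high; bystander, origin at the centre of its underside
- driver: screwdriver lying on the mat, 150 mm long; bystander
- spray_can: upright blue bottle, 48 mm diameter, 120 mm high; bystander, origin at the centre of its underside

How it is judged:
By the outcome, as a careful person would: the job done as asked, in the order asked, and still so for the second after the job is handed in, while the arm keeps its last pose, push and grip.
It also fails if it takes over 72 s, if anything falls off the work surface, if the arm or the gripper's body presses on something with over 40 N, if the wrist force passes 120 N, or if a joint passes its speed limit or range.

### The arm

A 6-joint arm with a two-finger parallel gripper is mounted at the origin on the work surface. World frame = base frame: x ahead of the robot, y to its left, z up, the work surface at z = 0. Lengths are in m, angles in rad, forces in N, time in s.
With the tool pointing down it reaches from about 0.3 to 0.875 m from the base axis. Payload 6.4 kg.
Tool frame: the origin (TCP) lies at the very end of the fingers, on their centre line; the grasp point (between the pads) lies 19 mm behind it; z points along the fingers, y is the line along which they close (so a half turn about z gives the same grasp; the last joint's range is limited). The gripper opens to 85 mm and grips with 20 to 120 N. Pads are 22 mm wide; open, the fingers measure 114 mm over their backs; the gripper's body (76 mm by 85 mm) begins 54 mm behind the grasp point. The pads swing forward as they close: fully open they stand 13 mm farther back than shut.
Start: joints at [1.016, 0.181, 1.607, -0, 1.354, -0.206], TCP at [0.197, 0.54, 0.231] pointing down, gripper open.
Joint ranges: [-2.99, 2.99], [-0.89, 2.07], [0.3, 2.58], [-1.14, 4.28], [0, 2.63], [-3.12, 3.12]. Speed limits (rad/s): [2.57, 2.57, 3.01, 3.14, 3.14, 3.14].

### API

Orientations are given as a unit quaternion [w, x, y, z].
In Python, from bench import ctrl gives the robot as it stands.
- The arm moves only by the tool jog_arm, called in YAML: its name, and indented under it one key for each argument. Schema: {"type":"object","properties":{"ticks":{"type":"array","items":{"type":"object","properties":{"sx":{"type":"number"},"sy":{"type":"number"},"sz":{"type":"number"},"drx":{"type":"number"},"dry":{"type":"number"},"drz":{"type":"number"},"finger_gap":{"type":"number"}},"additionalProperties":false,"required":["finger_gap"]},"minItems":1,"maxItems":10},"only":{"type":"string"},"quiet":{"type":"boolean"},"lines":{"type":"string"}},"required":["ticks"],"additionalProperties":false}. ticks is a list of rows, 1 to 10 of them, each an object with the fields sx, sy, sz (the shift in normalised numbers (1 is 0.75 m)), drx, dry, drz (a rotation vector in a scale on which 1.0 is 360 degrees), finger_gap (the opening from 0.0 (shut) to 1.0 (fully open)); a field left out counts as zero (the opening has to be given); each row is the pose to reach, as a shift and turn from the pose commanded when the call began, along the tool's axes at that moment; what a row does not reach only later rows make up. A row lasts 1/8 s, in which the tool goes at most 0.0625 m and 0.188 rad, less where a joint would pass 70% of its speed; a pose out of reach is approached as far as the arm can. The fingers move at their own pace and stop on an object; the grip force is fixed at half the most. Time passes only in rows, so rows that do not move let the fingers close. The tool returns the time, the measured TCP pose, the force, the opening and the grip force at its end. only (a regular expression) keeps the lines of the reply that match it, lines (a string "A,B") keeps lines A to B, and quiet returns only ok. A shift or turn number past 1, either way, is cut back to 1. Input that does not fit is refused with a message, and nothing moves.
- ctrl.get_obs(): the state, without advancing time (a new reading comes with each control period).
- ctrl.camera(name): name is "scene" or "top" or "wrist"; returns the picture (420x560x3 uint8, blue, green, red); there is no depth.
- ctrl.camera_params(name): a dict with "fovy" (degrees; the focal length in pixels is half the picture's height over the tangent of half this angle, whatever the lens; pixels are square), "cx", "cy" (the principal point, pixels), "view" (4x4, takes a point from world to camera coordinates). Camera axes: x right, y up, looking along -z (the intrinsics and any distortion apply to the point x, -y, -z); pixel columns grow to the right and rows downward; lengths in m; the calibration is good to about 2 mm. The wrist camera is an equidistant fisheye: a pixel r from the principal point sees the ray r / f radians off the axis. A picture is of the moment at which its call begins: read the wrist's pose just before it. camera_params takes no time and is no camera call; for the wrist camera it gives the pose at the moment of the call.
- ctrl.hand_in(): hands the job in; it is judged then, once.
The state is a dict: "time_s": time; "q": joint angles; "dq": joint speeds; "joint_efforts": joint torques, N m; "eef_pos": TCP position; "eef_rot": TCP orientation; "wrist_force": force on the tool from outside, world axes, zero at the start; "torque": the same for the moment, N m; "opening": opening from 0.0 (shut) to 1.0 (fully open); "grasp_force": force on a finger pad.
Only numpy, scipy, OpenCV 4.12 (cv2) and the standard library are available. Lean on these libraries where they do the work, as an engineer would, in place of code of your own. Each camera call takes 0.05 s, during which the arm holds its last target. There are 200 camera calls.

## Working session

There is one attempt and no reset: what is moved stays moved. The work goes in short steps, Python scripts to look and compute and a tool call to move; the robot and the scene stay as the last step left them, time stands still between calls to the robot, and variables do not carry over. Pictures are saved under pics/ and viewed, at most 10 in all, crops included, and the job is handed in when it is done.

```bash
ls; mkdir -p pics
```

Run:
```python
from bench import ctrl
import cv2
for n in("top","scene"):
    cv2.imwrite(f"pics/{n}0.png",ctrl.camera(n)); p=ctrl.camera_params(n); print(n,p)
o=ctrl.get_obs(); print(o)
```

```text
bench.py
pics
top {'fovy': 51.051363576324476, 'cx': 282.6171371596302, 'cy': 210.72107757409168, 'view': array([[ 0.00254108, -0.99988972,  0.01463185, -0.00691015],
       [ 0.99656939,  0.00374249,  0.08267675, -0.54155621],
       [-0.08272239,  0.01437156,  0.996469  , -1.30181624],
       [ 0.        ,  0.        ,  0.        ,  1.        ]])}
scene {'fovy': 46.65412937088997, 'cx': 290.1050713397736, 'cy': 200.54392593260587, 'view': array([[ 0.86742065,  0.49753524, -0.00633209, -0.4698534 ],
       [-0.35570799,  0.62895205,  0.69129671,  0.12345359],
       [ 0.34792706, -0.59739267,  0.72254326, -1.41153423],
       [ 0.        ,  0.        ,  0.        ,  1.        ]])}
{'time_s': 0.1, 'q': array([ 1.01567944e+00,  1.81518165e-01,  1.60788703e+00,  1.78355759e-05,
        1.35378985e+00, -2.06284649e-01]), 'dq': array([ 0.00103234, -0.00076821, -0.00129183, -0.00065581, -0.00251907,
       -0.0012116 ]), 'joint_efforts': array([ 3.94544450e-04, -4.45874190e+01, -3.52240705e+01, -2.91993283e-04,
        4.22577490e-03,  2.82896927e-06]), 'eef_pos': array([0.19624381, 0.53995853, 0.23045546]), 'eef_rot': array([-3.05785511e-04,  1.73534988e-01,  9.84827379e-01, -7.40599854e-04]), 'wrist_force': array([ 0.7592787 , -0.31856818,  0.59557329]), 'torque': array([ 0.00118338, -0.02150563,  0.0314832 ]), 'grasp_force': 0.0, 'opening': 1.0023207554521496}
```

View pics/top0.png

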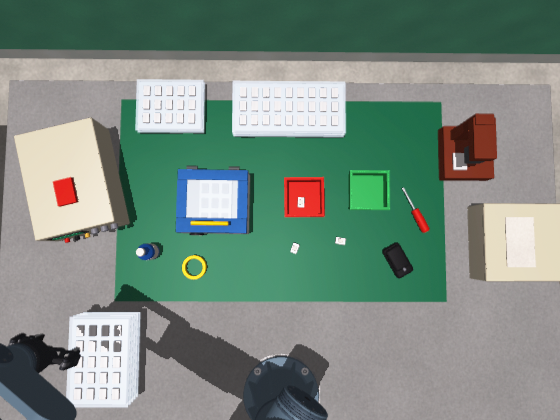

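View pics/scene0.png

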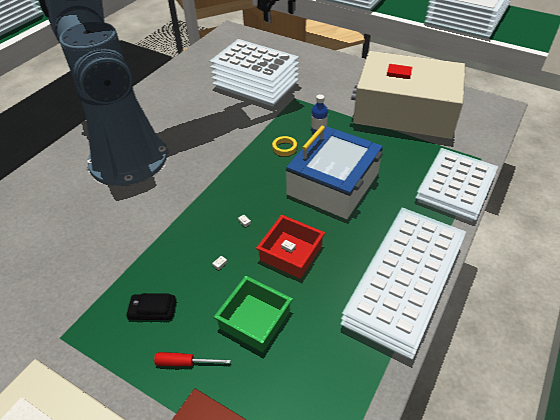

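Top view: loose cells near (295,248) and (341,240), green tote (369,190), red tote (304,197), yellow bar (210,223), and the bottle and tape are left of the box front. The scene view shows the same layout. Next I'll measure them.

Create h.py:
```python
import numpy as np, cv2
from scipy.spatial.transform import Rotation as R
def ray(p,uv):
    f=210/np.tan(np.radians(p["fovy"]/2)); x=(uv[0]-p["cx"])/f; y=(uv[1]-p["cy"])/f
    V=p["view"]; d=V[:3,:3].T@np.array([x,-y,-1]); return -V[:3,:3].T@V[:3,3],d
def fray(p,uv):
    f=210/np.tan(np.radians(p["fovy"]/2)); a=np.array([uv[0]-p["cx"],uv[1]-p["cy"]]); r=np.hypot(*a)+1e-9
    t=r/f; V=p["view"]; d=np.array([a[0]/r*np.sin(t),-a[1]/r*np.sin(t),-np.cos(t)])
    return -V[:3,:3].T@V[:3,3],V[:3,:3].T@d
def onz(cd,z): c,d=cd; return c+d*(z-c[2])/d[2]
def rect(pts):  # world xy points -> centre, sizes, long side angle
    (c,s,a)=cv2.minAreaRect((np.asarray(pts)[:,:2]*1000).astype(np.float32))
    a=np.radians(a)+(0 if s[0]>=s[1] else np.pi/2)
    return np.round(np.array(c)/1000,4),np.round(s,1),round((a+np.pi/2)%np.pi-np.pi/2,3)
def rot(o): q=o["eef_rot"]; return R.from_quat([q[1],q[2],q[3],q[0]])
```

Run:
```python
from h import *; from bench import ctrl
im=cv2.imread("pics/top0.png"); p=ctrl.camera_params("top"); h=cv2.cvtColor(im,cv2.COLOR_BGR2HSV)
def meas(n,m,z,box,k=1):
    x0,y0,x1,y1=box; M=np.zeros(m.shape,np.uint8); M[y0:y1,x0:x1]=m[y0:y1,x0:x1]*255
    cs,_=cv2.findContours(M,cv2.RETR_EXTERNAL,cv2.CHAIN_APPROX_NONE)
    c=max(cs,key=cv2.contourArea)[:,0]; print(n,len(c),*rect([onz(ray(p,u),z) for u in c]))
H,S,V=h[...,0],h[...,1],h[...,2]
w=(S<70)&(V>120)
meas("cellL",w,.014,(280,235,310,260)); meas("cellR",w,.014,(325,230,355,255))
meas("green",(H>50)&(H<75)&(V>130),.05,(340,160,400,220))
meas("red",((H<8)|(H>172))&(S>150),.05,(275,165,335,225))
meas("bar",(H>20)&(H<35)&(S>150)&(V>100),.14,(180,210,240,235))
meas("lid",(H>100)&(H<125)&(S>120),.1,(165,160,260,245))
print(rot(ctrl.get_obs()).as_matrix().round(3))
```

```text
cellL 28 [ 0.4299 -0.0411] [21.2 31.2] -0.382
cellR 30 [ 0.4527 -0.1788] [30.3 21.1] 1.562
green 157 [ 0.6023 -0.2631] [119.7 118.8] 0.004
red 154 [ 0.582 -0.068] [116.2 118.5] -1.567
bar 77 [0.4988 0.1974] [ 8.2 98.2] -1.567
lid 262 [0.564  0.1974] [179.4 200.6] -1.568
[[-0.94   0.342 -0.001]
 [ 0.342  0.94  -0.001]
 [ 0.    -0.002 -1.   ]]
```

Add to h.py:
```python
def go(ctrl,xyz,close):  # tool-down target with closing-line angle
    o=ctrl.get_obs(); r=rot(o); d=r.inv().apply(np.array(xyz)-o["eef_pos"])
    y=np.array([np.cos(close),np.sin(close),0])
    if y@r.as_matrix()[:,1]<0: y=-y
    z=np.array([0,0,-1.]); t=R.from_matrix(np.stack([np.cross(y,z),y,z],1))
    print("d",d.round(4),"rv",(r.inv()*t).as_rotvec().round(3),"q",o["q"].round(2),"t",o["time_s"])
```

```bash
python3 -c "
from h import *; from bench import ctrl
go(ctrl,(.43,-.041,.12),1.189)"
```

```text
d [-0.4183 -0.4659  0.111 ] rv [-0.002 -0.     0.033] q [ 1.02  0.18  1.61  0.    1.35 -0.21] t 0.1
```

The manual's scale: shifts go in shares of 0.75 m and turns go in shares of 360 degrees. Converting my numbers, -0.4659 m / 0.75 = -0.6212, -0.4183 m / 0.75 = -0.5577, 0.033 rad / 6.2832 = 0.0053.

jog_arm:
  ticks:
    - {"sx": -0.5577,"sy": -0.6212,"sz": 0.148,"drx": -0.0003,"drz": 0.0053,"finger_gap": 1}
    - {"sx": -0.5577,"sy": -0.6212,"sz": 0.148,"drx": -0.0003,"drz": 0.0053,"finger_gap": 1}
    - {"sx": -0.5577,"sy": -0.6212,"sz": 0.148,"drx": -0.0003,"drz": 0.0053,"finger_gap": 1}
    - {"sx": -0.5577,"sy": -0.6212,"sz": 0.148,"drx": -0.0003,"drz": 0.0053,"finger_gap": 1}
    - {"sx": -0.5577,"sy": -0.6212,"sz": 0.148,"drx": -0.0003,"drz": 0.0053,"finger_gap": 1}
    - {"sx": -0.5577,"sy": -0.6212,"sz": 0.148,"drx": -0.0003,"drz": 0.0053,"finger_gap": 1}
    - {"sx": -0.5577,"sy": -0.6212,"sz": 0.148,"drx": -0.0003,"drz": 0.0053,"finger_gap": 1}
    - {"sx": -0.5577,"sy": -0.6212,"sz": 0.148,"drx": -0.0003,"drz": 0.0053,"finger_gap": 1}
    - {"sx": -0.5577,"sy": -0.6212,"sz": 0.148,"drx": -0.0003,"drz": 0.0053,"finger_gap": 1}
    - {"sx": -0.5577,"sy": -0.6212,"sz": 0.148,"drx": -0.0003,"drz": 0.0053,"finger_gap": 1}

```text
time_s: 1.35
eef_pos: [0.4267, -0.0325, 0.1219]
eef_rot: [0.0, 0.19, 0.982, 0.001]
wrist_force: [-0.1, 1.1, 0.3]
opening: 1.001
grasp_force: 0.0
```

```bash
python3 -c "
from h import *; from bench import ctrl
go(ctrl,(.43,-.041,.12),1.189)"
```

```text
d [-0.0062 -0.0066  0.0019] rv [ 0.002  0.    -0.001] q [-0.36 -0.02  2.06  0.    1.1  -1.55] t 1.35
```

Scaled: -0.0066 m / 0.75 = -0.0088, -0.0062 m / 0.75 = -0.0083.

jog_arm:
  ticks:
    - {"sx": -0.0083,"sy": -0.0088,"sz": 0.0025,"finger_gap": 1}
    - {"sx": -0.0083,"sy": -0.0088,"sz": 0.0025,"finger_gap": 1}
    - {"sx": -0.0083,"sy": -0.0088,"sz": 0.0025,"finger_gap": 1}

```text
time_s: 1.72
eef_pos: [0.4291, -0.0375, 0.1202]
eef_rot: [-0.0, 0.189, 0.982, 0.001]
wrist_force: [0.8, 0.6, 0.4]
opening: 1.001
grasp_force: 0.0
```

Run:
```python
from h import *; from bench import ctrl
p=ctrl.camera_params("wrist"); im=ctrl.camera("wrist"); cv2.imwrite("pics/w1.png",im)
h=cv2.cvtColor(im,cv2.COLOR_BGR2HSV); m=((h[...,1]<70)&(h[...,2]>120)).astype(np.uint8)*255
for c in cv2.findContours(m,cv2.RETR_EXTERNAL,cv2.CHAIN_APPROX_NONE)[0]:
    a=cv2.contourArea(c)
    if a>40:
        r=rect([onz(fray(p,u),.014) for u in c[:,0]])
        if r[1].max()<60: print(c[:,0].mean(0),*r)
go(ctrl,(.43,-.041,.12),1.189)
```

```text
[511.32142857 400.41071429] [0.8398 0.1712] [22.4 50.3] -0.339
[313.56862745 338.70588235] [ 0.5631 -0.0567] [21.3 11.8] 1.229
[139.90697674 275.60465116] [ 0.4424 -0.1818] [ 8.8 24.4] -1.132
[278.1779661  205.92372881] [ 0.4292 -0.0391] [19.8 32.2] -0.374
d [-0.0021 -0.003   0.0003] rv [ 0.002 -0.     0.002] q [-0.37 -0.01  2.06  0.    1.09 -1.56] t 1.775
```

View pics/w1.png

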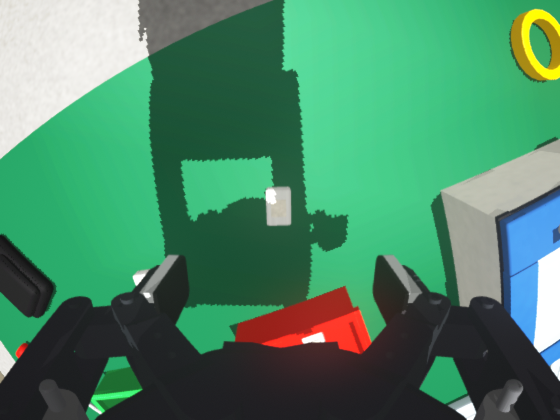

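The wrist view shows the cell at (278,206) between the fingers, matching the top view to within 2 mm. Descending to grasp it.

Scaled: 0.116 m / 0.75 = 0.1547, 0.1 m / 0.75 = 0.1333.

jog_arm:
  ticks:
    - {"sx": -0.0013,"sy": -0.002,"sz": 0.0773,"finger_gap": 1}
    - {"sx": -0.0013,"sy": -0.002,"sz": 0.1333,"finger_gap": 1}
    - {"sx": -0.0013,"sy": -0.002,"sz": 0.1547,"finger_gap": 1}
    - {"sx": -0.0013,"sy": -0.002,"sz": 0.1547,"finger_gap": 1}
    - {"sx": -0.0013,"sy": -0.002,"sz": 0.1547,"finger_gap": 0}
    - {"sx": -0.0013,"sy": -0.002,"sz": 0.1547,"finger_gap": 0}
    - {"sx": -0.0013,"sy": -0.002,"sz": 0.1547,"finger_gap": 0}
    - {"sx": -0.0013,"sy": -0.002,"sz": 0.1547,"finger_gap": 0}
    - {"sx": -0.0013,"sy": -0.002,"sz": 0.1547,"finger_gap": 0}
    - {"sx": -0.0013,"sy": -0.002,"sz": 0.1547,"finger_gap": 0}

```text
time_s: 3.02
eef_pos: [0.4307, -0.0407, 0.0051]
eef_rot: [0.001, 0.19, 0.982, 0.001]
wrist_force: [-1.9, 0.6, 7.4]
opening: 0.208
grasp_force: 59.0
```

Scaled: -0.1 m / 0.75 = -0.1333, -0.06 m / 0.75 = -0.08.

jog_arm:
  ticks:
    - {"sz": -0.08,"finger_gap": 0}
    - {"sz": -0.1333,"finger_gap": 0}
    - {"sz": -0.1333,"finger_gap": 0}

```text
time_s: 3.4
eef_pos: [0.4327, -0.0416, 0.1076]
eef_rot: [0.004, 0.19, 0.982, 0.0]
wrist_force: [-0.1, -1.3, 0.2]
opening: 0.211
grasp_force: 59.1
```

```bash
python3 -c "
from h import *; from bench import ctrl
go(ctrl,(.62,-.263,.105),1.57)"
```

```text
d [-0.2562 -0.1356  0.0042] rv [ 0.001  0.008 -0.381] q [-0.37  0.02  2.06  0.    1.06 -1.56] t 3.4
```

Scaled: -0.256 m / 0.75 = -0.3413, -0.136 m / 0.75 = -0.1813, -0.381 rad / 6.2832 = -0.0606.

jog_arm:
  ticks:
    - {"sx": -0.3413,"sy": -0.1813,"drz": -0.0606,"finger_gap": 0}
    - {"sx": -0.3413,"sy": -0.1813,"drz": -0.0606,"finger_gap": 0}
    - {"sx": -0.3413,"sy": -0.1813,"drz": -0.0606,"finger_gap": 0}
    - {"sx": -0.3413,"sy": -0.1813,"drz": -0.0606,"finger_gap": 0}
    - {"sx": -0.3413,"sy": -0.1813,"drz": -0.0606,"finger_gap": 0}
    - {"sx": -0.3413,"sy": -0.1813,"drz": -0.0606,"finger_gap": 0}
    - {"sx": -0.3413,"sy": -0.1813,"drz": -0.0606,"finger_gap": 0}
    - {"sx": -0.3413,"sy": -0.1813,"drz": -0.0606,"finger_gap": 0}

```text
time_s: 4.4
eef_pos: [0.6161, -0.2608, 0.1034]
eef_rot: [-0.0, -0.0, 1.0, 0.001]
wrist_force: [-0.1, -1.3, -0.5]
opening: 0.21
grasp_force: 59.1
```

```bash
python3 -c "
from h import *; from bench import ctrl
go(ctrl,(.62,-.263,.028),1.57)"
```

```text
d [-0.004  -0.0024  0.0754] rv [ 0.003 -0.001  0.001] q [-0.58  0.51  1.45  0.    1.19 -2.15] t 4.4
```

Scaled: 0.075 m / 0.75 = 0.1, 0.05 m / 0.75 = 0.0667.

jog_arm:
  ticks:
    - {"sz": 0.0667,"finger_gap": 0}
    - {"sz": 0.1,"finger_gap": 0}
    - {"sz": 0.1,"finger_gap": 0}
    - {"sz": 0.1,"finger_gap": 0.45}
    - {"sz": 0.1,"finger_gap": 0.45}
    - {"sz": 0.1,"finger_gap": 0.45}
    - {"sz": 0.0533,"finger_gap": 0.45}
    - {"finger_gap": 0.45}
    - {"finger_gap": 0.45}

```text
time_s: 5.52
eef_pos: [0.6198, -0.264, 0.1093]
eef_rot: [0.004, 0.0, 1.0, -0.001]
wrist_force: [-0.3, 0.2, 0.0]
opening: 0.45
grasp_force: 0.0
```

```bash
python3 -c "
from h import *; from bench import ctrl
go(ctrl,(.4527,-.1785,.10),1.57)"
```

```text
d [0.1672 0.0854 0.0076] rv [-0.003  0.008  0.   ] q [-0.58  0.51  1.44  0.    1.19 -2.15] t 5.525
```

Scaled: 0.1672 m / 0.75 = 0.2229, 0.0854 m / 0.75 = 0.1139.

jog_arm:
  ticks:
    - {"sx": 0.2229,"sy": 0.1139,"finger_gap": 1}
    - {"sx": 0.2229,"sy": 0.1139,"finger_gap": 1}
    - {"sx": 0.2229,"sy": 0.1139,"finger_gap": 1}
    - {"sx": 0.2229,"sy": 0.1139,"finger_gap": 1}
    - {"sx": 0.2229,"sy": 0.1139,"finger_gap": 1}
    - {"sx": 0.2229,"sy": 0.1139,"finger_gap": 1}

```text
time_s: 6.28
eef_pos: [0.4515, -0.1779, 0.1048]
eef_rot: [0.001, 0.0, 1.0, 0.0]
wrist_force: [-0.2, 0.1, 0.1]
opening: 0.999
grasp_force: 0.0
```

Run:
```python
from h import *; from bench import ctrl
p=ctrl.camera_params("wrist"); im=ctrl.camera("wrist"); cv2.imwrite("pics/w2.png",im); cv2.imwrite("pics/t2.png",ctrl.camera("top"))
h=cv2.cvtColor(im,cv2.COLOR_BGR2HSV); m=((h[...,1]<70)&(h[...,2]>120)).astype(np.uint8)*255
for c in cv2.findContours(m,cv2.RETR_EXTERNAL,cv2.CHAIN_APPROX_NONE)[0]:
    a=cv2.contourArea(c)
    if a>40:
        r=rect([onz(fray(p,u),.014) for u in c[:,0]])
        if r[1].max()<60: print(c[:,0].mean(0),*r)
go(ctrl,(.4527,-.1785,.004),1.57)
```

```text
[403.25471698 277.98113208] [ 0.5114 -0.0718] [57.3 14.5] 0.562
[157.87962963 277.5462963 ] [ 0.5106 -0.2831] [14.9 58.1] -0.566
[280.32 210.12] [ 0.4521 -0.1772] [30.3 22.4] 1.394
[ 46.81818182 115.36363636] [ 0.3674 -0.3777] [10.3 13.3] -1.054
d [-0.0015 -0.001   0.1004] rv [ 0.001  0.002 -0.   ] q [-0.62  0.14  1.94  0.    1.06 -2.19] t 6.375
```

View pics/w2.png

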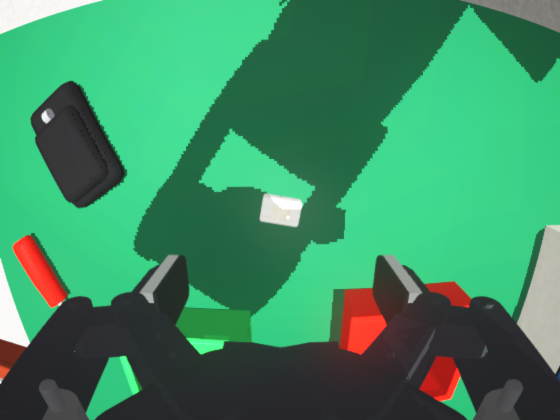

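The second cell is at (280,210), turned about 0.18 rad, so I'll match that yaw.

Scaled: 0.1 m / 0.75 = 0.1333, 0.08 m / 0.75 = 0.1067, 0.16 rad / 6.2832 = 0.0255.

jog_arm:
  ticks:
    - {"sz": 0.0533,"drz": 0.0255,"finger_gap": 1}
    - {"sz": 0.1067,"drz": 0.0255,"finger_gap": 1}
    - {"sz": 0.1333,"drz": 0.0255,"finger_gap": 1}
    - {"sz": 0.1333,"drz": 0.0255,"finger_gap": 1}
    - {"sz": 0.1333,"drz": 0.0255,"finger_gap": 0}
    - {"sz": 0.1333,"drz": 0.0255,"finger_gap": 0}
    - {"sz": 0.1333,"drz": 0.0255,"finger_gap": 0}
    - {"sz": 0.1333,"drz": 0.0255,"finger_gap": 0}
    - {"sz": 0.1333,"drz": 0.0255,"finger_gap": 0}
    - {"sz": 0.1333,"drz": 0.0255,"finger_gap": 0}

```text
time_s: 7.62
eef_pos: [0.4507, -0.177, 0.0052]
eef_rot: [0.001, 0.08, 0.997, 0.0]
wrist_force: [-1.5, 0.5, 6.1]
opening: 0.325
grasp_force: 59.1
```

jog_arm:
  ticks:
    - {"sz": -0.08,"drz": -0.0255,"finger_gap": 0}
    - {"sz": -0.1333,"drz": -0.0255,"finger_gap": 0}
    - {"sz": -0.1333,"drz": -0.0255,"finger_gap": 0}
    - {"sz": -0.1333,"drz": -0.0255,"finger_gap": 0}

```text
time_s: 8.12
eef_pos: [0.4495, -0.1764, 0.1038]
eef_rot: [0.0, 0.0, 1.0, 0.001]
wrist_force: [-0.2, 0.7, 0.0]
opening: 0.327
grasp_force: 59.6
```

```bash
python3 -c "
from h import *; from bench import ctrl
go(ctrl,(.582,-.264,.10),1.57)"
```

```text
d [-0.1326 -0.0875  0.0037] rv [ 0.002  0.001 -0.   ] q [-0.62  0.14  1.94  0.    1.06 -2.19] t 8.125
```

Scaled: -0.1326 m / 0.75 = -0.1768, -0.0875 m / 0.75 = -0.1167.

jog_arm:
  ticks:
    - {"sx": -0.1768,"sy": -0.1167,"finger_gap": 0}
    - {"sx": -0.1768,"sy": -0.1167,"finger_gap": 0}
    - {"sx": -0.1768,"sy": -0.1167,"finger_gap": 0}
    - {"sx": -0.1768,"sy": -0.1167,"finger_gap": 0}
    - {"sx": -0.1768,"sy": -0.1167,"finger_gap": 0}
    - {"sx": -0.1768,"sy": -0.1167,"finger_gap": 0}

```text
time_s: 8.88
eef_pos: [0.5811, -0.2633, 0.1031]
eef_rot: [-0.0, 0.0, 1.0, 0.002]
wrist_force: [0.6, -0.1, -1.6]
opening: 0.331
grasp_force: 59.6
```

jog_arm:
  ticks:
    - {"sz": 0.0667,"finger_gap": 0}
    - {"sz": 0.096,"finger_gap": 0}
    - {"sz": 0.096,"finger_gap": 0}
    - {"sz": 0.096,"finger_gap": 0.55}
    - {"sz": 0.096,"finger_gap": 0.55}
    - {"sz": 0.096,"finger_gap": 0.55}
    - {"sz": 0.0267,"finger_gap": 0.55}
    - {"sz": -0.0533,"finger_gap": 0.55}
    - {"sz": -0.1333,"finger_gap": 0.55}
    - {"sz": -0.1733,"finger_gap": 0.55}

```text
time_s: 10.12
eef_pos: [0.5837, -0.2655, 0.2394]
eef_rot: [0.003, 0.0, 1.0, -0.001]
wrist_force: [0.3, 0.2, -0.3]
opening: 0.552
grasp_force: 0.0
```

```bash
python3 -c "
from h import *; from bench import ctrl
go(ctrl,(.4985,.1974,.25),0)"
```

```text
d [ 0.0854  0.4628 -0.0121] rv [0.003 0.007 1.57 ] q [-0.61  0.31  1.43  0.    1.39 -2.18] t 10.125
```

Scaled: 0.463 m / 0.75 = 0.6173, 0.085 m / 0.75 = 0.1133, 1.57 rad / 6.2832 = 0.2499.

jog_arm:
  ticks:
    - {"sx": 0.1133,"sy": 0.6173,"sz": -0.0133,"drz": 0.2499,"finger_gap": 0.8}
    - {"sx": 0.1133,"sy": 0.6173,"sz": -0.0133,"drz": 0.2499,"finger_gap": 0.8}
    - {"sx": 0.1133,"sy": 0.6173,"sz": -0.0133,"drz": 0.2499,"finger_gap": 0.8}
    - {"sx": 0.1133,"sy": 0.6173,"sz": -0.0133,"drz": 0.2499,"finger_gap": 0.8}
    - {"sx": 0.1133,"sy": 0.6173,"sz": -0.0133,"drz": 0.2499,"finger_gap": 0.8}
    - {"sx": 0.1133,"sy": 0.6173,"sz": -0.0133,"drz": 0.2499,"finger_gap": 0.8}
    - {"sx": 0.1133,"sy": 0.6173,"sz": -0.0133,"drz": 0.2499,"finger_gap": 0.8}
    - {"sx": 0.1133,"sy": 0.6173,"sz": -0.0133,"drz": 0.2499,"finger_gap": 0.8}
    - {"sx": 0.1133,"sy": 0.6173,"sz": -0.0133,"drz": 0.2499,"finger_gap": 0.8}
    - {"sx": 0.1133,"sy": 0.6173,"sz": -0.0133,"drz": 0.2499,"finger_gap": 0.8}

```text
time_s: 11.38
eef_pos: [0.4974, 0.1993, 0.2453]
eef_rot: [-0.0, 0.706, 0.708, 0.001]
wrist_force: [-0.2, -1.2, -0.1]
opening: 0.802
grasp_force: 0.0
```

jog_arm:
  ticks:
    - {"finger_gap": 0.8}
    - {"finger_gap": 0.8}
    - {"finger_gap": 0.8}

```text
time_s: 11.75
eef_pos: [0.4978, 0.1979, 0.2448]
eef_rot: [-0.0, 0.707, 0.707, 0.001]
wrist_force: [-0.5, 0.1, 0.3]
opening: 0.801
grasp_force: 0.0
```

Run:
```python
from h import *; from bench import ctrl
go(ctrl,(.4985,.1974,.18),0)
p=ctrl.camera_params("wrist"); im=ctrl.camera("wrist"); t=ctrl.camera("top")
cv2.imwrite("pics/c3.png",np.hstack([cv2.resize(im,None,fx=.7,fy=.7),cv2.resize(t[140:280,260:440],None,fx=2.1,fy=2.1)]))if 0 else None
cv2.imwrite("pics/w3.png",im); cv2.imwrite("pics/t3.png",cv2.resize(t[140:280,130:440],None,fx=2.5,fy=2.5))
h=cv2.cvtColor(im,cv2.COLOR_BGR2HSV); m=((h[...,0]>20)&(h[...,0]<35)&(h[...,1]>150)&(h[...,2]>90)).astype(np.uint8)*255
for c in cv2.findContours(m,cv2.RETR_EXTERNAL,cv2.CHAIN_APPROX_NONE)[0]:
    if cv2.contourArea(c)>100: print(c[:,0].mean(0),*rect([onz(fray(p,u),.136) for u in c[:,0]]))
```

```text
d [-0.0006  0.0006  0.0648] rv [ 0.001 -0.002 -0.   ] q [0.16 0.08 1.69 0.   1.37 0.16] t 11.75
[281.03409091 199.55681818] [0.4988 0.1994] [103.   11.3] 1.556
[174.84023669 125.95857988] [0.4137 0.2629] [49.  50.5] -0.394
```

View pics/w3.png

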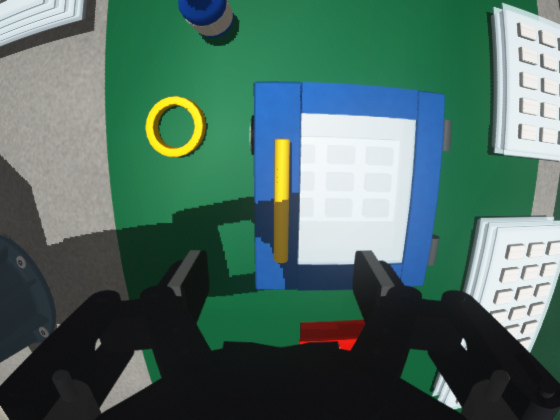

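View pics/t3.png

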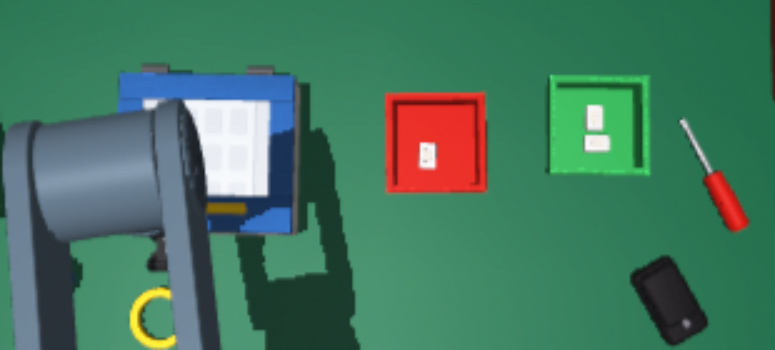

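Both cells lie in the green tote (about (595,117) and (597,143) in the crop). The bar is centred between the fingers at about (281,200) in the wrist view. Descending onto the bar and gripping it.

Scaled: 0.13 m / 0.75 = 0.1733, 0.001 m / 0.75 = 0.0013.

jog_arm:
  ticks:
    - {"sy": 0.0013,"sz": 0.0667,"finger_gap": 0.8}
    - {"sy": 0.0013,"sz": 0.1333,"finger_gap": 0.8}
    - {"sy": 0.0013,"sz": 0.1733,"finger_gap": 0.8}
    - {"sy": 0.0013,"sz": 0.1733,"finger_gap": 0.8}
    - {"sy": 0.0013,"sz": 0.1733,"finger_gap": 0}
    - {"sy": 0.0013,"sz": 0.1733,"finger_gap": 0}
    - {"sy": 0.0013,"sz": 0.1733,"finger_gap": 0}
    - {"sy": 0.0013,"sz": 0.1733,"finger_gap": 0}
    - {"sy": 0.0013,"sz": 0.1733,"finger_gap": 0}
    - {"sy": 0.0013,"sz": 0.1733,"finger_gap": 0}

```text
time_s: 13.1
eef_pos: [0.4984, 0.1989, 0.1162]
eef_rot: [-0.001, 0.707, 0.707, 0.001]
wrist_force: [-5.2, -0.1, 9.2]
opening: 0.117
grasp_force: 58.6
```

```bash
python3 -c "
from h import *; from bench import ctrl
go(ctrl,(.4985,.1974,.115),0)"
```

```text
d [-0.0015  0.0001  0.0012] rv [ 0.    -0.002  0.   ] q [0.16 0.23 1.8  0.   1.11 0.16] t 13.1
```

Scaled: -0.01 m / 0.75 = -0.0133, 0.0014 m / 0.75 = 0.0019, 0.055 rad / 6.2832 = 0.0088.

jog_arm:
  ticks:
    - {"sy": 0.0004,"sz": -0.0027,"drx": 0.0016,"finger_gap": 0}
    - {"sy": 0.0008,"sz": -0.0053,"drx": 0.0032,"finger_gap": 0}
    - {"sy": 0.0013,"sz": -0.008,"drx": 0.0056,"finger_gap": 0}
    - {"sy": 0.0019,"sz": -0.0107,"drx": 0.0072,"finger_gap": 0}
    - {"sy": 0.0023,"sz": -0.0133,"drx": 0.0088,"finger_gap": 0}
    - {"sy": 0.0023,"sz": -0.0133,"drx": 0.0088,"finger_gap": 0}

```text
time_s: 13.85
eef_pos: [0.5002, 0.1989, 0.1253]
eef_rot: [-0.02, 0.707, 0.707, -0.019]
wrist_force: [-3.4, 2.4, -4.0]
opening: 0.115
grasp_force: 60.0
```

Scaled: -0.008 m / 0.75 = -0.0107, -0.006 m / 0.75 = -0.008, 0.055 rad / 6.2832 = 0.0088.

jog_arm:
  ticks:
    - {"sy": 0.0009,"sz": -0.004,"drx": 0.0032,"finger_gap": 0}
    - {"sy": 0.002,"sz": -0.008,"drx": 0.0064,"finger_gap": 0}
    - {"sy": 0.0024,"sz": -0.0107,"drx": 0.0088,"finger_gap": 0}
    - {"sy": 0.0024,"sz": -0.0107,"drx": 0.0088,"finger_gap": 0}
    - {"sy": 0.0024,"sz": -0.0107,"drx": 0.0088,"finger_gap": 0}
    - {"sy": 0.0024,"sz": -0.0107,"drx": 0.0088,"finger_gap": 0}
    - {"sy": 0.0024,"sz": -0.0107,"drx": 0.0088,"finger_gap": 0}

```text
time_s: 14.72
eef_pos: [0.5022, 0.1988, 0.1332]
eef_rot: [-0.04, 0.706, 0.706, -0.039]
wrist_force: [-5.9, 1.6, -3.7]
opening: 0.114
grasp_force: 60.0
```

Run:
```python
from h import *; from bench import ctrl
p=ctrl.camera_params("scene"); im=ctrl.camera("scene"); t=ctrl.camera("top")
cv2.imwrite("pics/s4.png",cv2.resize(im[100:240,240:420],None,fx=4,fy=4)); cv2.imwrite("pics/t4.png",t)
```

```text
(no output)
```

View pics/s4.png

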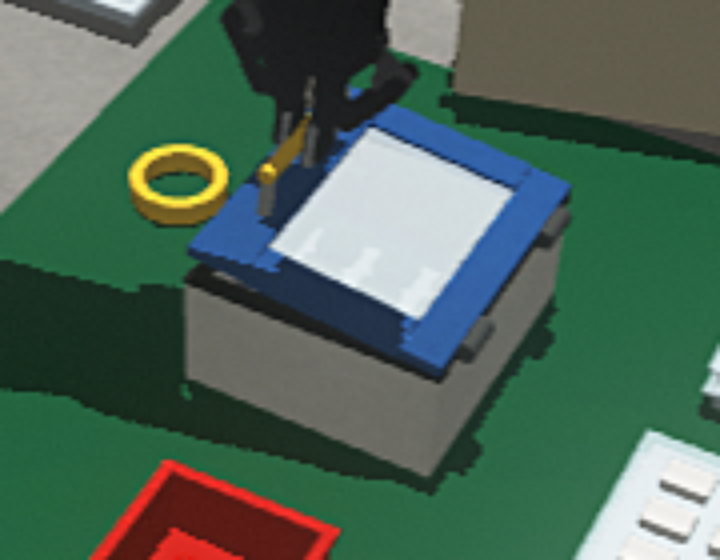

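The lid is visibly ajar, with its front corner at about (190,250) in the crop. I'll check the height by intersecting that ray with the lid's side plane, and check steadiness.

jog_arm:
  ticks:
    - {"finger_gap": 0}
    - {"finger_gap": 0}
    - {"finger_gap": 0}
    - {"finger_gap": 0}
    - {"finger_gap": 0}
    - {"finger_gap": 0}

```text
time_s: 15.58
eef_pos: [0.5022, 0.1988, 0.1332]
eef_rot: [-0.04, 0.706, 0.706, -0.039]
wrist_force: [-6.0, 2.0, -3.0]
opening: 0.118
grasp_force: 60.0
```

Run:
```python
from h import *; from bench import ctrl
p=ctrl.camera_params("scene")
ims=[cv2.imread("pics/scene0.png"),ctrl.camera("scene")]
for im in ims:
    h=cv2.cvtColor(im,cv2.COLOR_BGR2HSV); m=((h[...,0]>100)&(h[...,0]<125)&(h[...,1]>120)&(h[...,2]>50)).astype(np.uint8); m[:125]=0
    ys,xs=np.nonzero(m[:,280:400]); u=(280+xs.min(),int(ys[xs==xs.min()].min()))
    c,d=ray(p,u); print(u,(c+d*((.098-c[1])/d[1])).round(4))
c,d=ray(p,(287.5,162.5)); print((c+d*((.098-c[1])/d[1])).round(4))
```

```text
(np.int64(287), 166) [0.4772 0.098  0.1039]
(np.int64(287), 161) [0.4774 0.098  0.1208]
[0.4788 0.098  0.1164]
```

```bash
python3 -c "
from bench import ctrl
print(ctrl.hand_in())"
```

```text
the job is handed in; nothing more can be done
None
```

Both cells are in the green tote, and the dry box lid is free of its seal with the front edge about 2 cm up (camera check 17 mm ± 3 mm). I handed the job in at about 16 s, still gripping the handle and holding the lid steady.

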